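# Lock the rotary stage

### The job

Lock the rotary stage on the worktop: with the fingers, push its orange pegs to turn the slotted disc until the slot lines up with the brass bar, then push the bar by its red tab through the disc until it is fully home against the stop in the keeper. Only push: do not pick up or lift the bar or anything else, leave the things standing around where they are, and finish clear of everything.

Things in the scene. Friction and masses are not known exactly. Their poses are not given: they have to be found in the camera images.
- lock: fixed lock of a rotary stage, a blue base plate on the worktop, 116 mm wide (x), with a 50 mm wide tail; its y spans -205 to +82 mm. Origin: on the disc's axis, at worktop level; z up; +y is the way the bar is pushed, and the bar's centre line is the y axis. Along y stand: tail rail (24 mm wide, top 20 mm up), guide, disc, keeper. Only the pegs and the red tab stand higher than 43 mm.
- guide (a point): middle of the top of the grey cover of the guide that the bar slides in: 39 mm above the worktop, 72 mm before the disc's axis; the guide is 44 mm long (lock's y -94 to -50 mm) and 40 mm wide. Behind and to the right of the lock a bench viscometer stands fixed on a tripod; its pale head overhangs (world x from 0.63, y -0.32 to -0.10, from about 0.15 m up): keep the arm clear of it.
- stop (a point): middle of the stop wall inside the keeper, an aluminium pocket with a grey cover beyond the disc (lock's y 49 to 73 mm, 46 mm wide, top 40 mm above the worktop, mouth 20 mm wide). The bar's nose meets this wall, 65 mm beyond the disc's axis, when fully home.
- disc (a joint): angle (rad) of the slotted steel disc, 90 mm across, top 35 mm above the worktop, about the upright axis at the lock's origin; grows anticlockwise from above. An 18 mm wide slot runs right across it, in line with the bar at 0 and equally at pi; more than about 0.15 off, the bar is stopped at the rim. Turns from -0.6 to 3.74 and stays where left; about 3 N on a peg turns it, and it does not coast.
- peg_a (a point): top centre of one of two upright orange pegs that stand on the disc, one on each side of the slot, to turn it by: 12 mm thick, from 35 to 66 mm above the worktop, 31 mm from the disc's axis. At disc angle q it lies at angle q from the lock's +x about the axis; its own y axis runs along the slot.
- peg_b (a point): top centre of the other, equal orange peg, straight opposite peg_a across the disc's axis (at disc angle q it lies at q + pi from the lock's +x).
- bar: brass locking bar, loose in its guide: 14 mm wide, 12 high, 173 long, 0.2 to 0.35 kg, underside 20 mm above the worktop, nose tapered to 8 mm over 14 mm. Origin: middle of the nose's underside; +y along the bar to the keeper. At the start the nose is 52 to 66 mm before the disc's axis; home, 65 mm beyond it. Slides with 1 to 4 N. The open tail could be lifted, which is not allowed.
- push_tab (a point): middle of the rear (outer) face of the red upright tab on the bar's tail end, 173 mm behind the nose and 50 mm above the worktop. The tab is 22 mm wide, 8 mm thick and reaches from 32 to 68 mm above the worktop; the rear face looks along the lock's -y and is what one pushes. With the bar home that face is 108 mm from the disc's axis.
- sample_cup: the small steel sample cup, 53 mm wide, 37 mm tall; a bystander near the lock, to be left alone. Origin: centre of its underside.
- weight: the steel 200 g calibration weight, 29 mm wide, 55 mm tall; a bystander near the lock, to be left alone. Origin: centre of its underside.
- vial_black: the cream vial with a black cap, 17 mm wide, 54 mm tall; a bystander near the lock, to be left alone. Origin: centre of its underside.
- vial_blue: the tan vial with a blue cap, 17 mm wide, 54 mm tall; a bystander near the lock, to be left alone. Origin: centre of its underside.
- tape: the roll of masking tape lying flat, 66 mm wide, 19 mm high; a bystander near the lock, to be left alone. Origin: centre of its underside.
- stirrer: the white stir bar lying flat, 30 x 9 x 9 mm; a bystander near the lock, to be left alone. Origin: centre of its underside as it lies at the start.
- bottle: the white bottle with a blue cap, 44 mm wide, 82 mm tall; a bystander near the lock, to be left alone. Origin: centre of its underside.

How it is judged:
By the outcome, as a careful person would: the job done as asked, in the order asked, and still so for the second after the job is handed in, with the robot touching nothing.
It also fails if it takes over 58 s, if anything falls off the work surface, if the arm or the gripper's body presses on something with over 40 N, if the wrist force passes 120 N, or if a joint passes its speed limit or range.

### The arm

A 6-joint arm with a two-finger parallel gripper is mounted at the origin on a cart in front of the work surface, level with it; the furniture and walls round the work are solid. World frame = base frame: x ahead of the robot, y to its left, z up, the work surface at z = 0. Lengths are in m, angles in rad, forces in N, time in s.
With the tool pointing down it reaches from about 0.35 to 0.775 m from the base axis. Payload 5.5 kg.
Tool frame: the origin (TCP) lies at the very end of the fingers, on their centre line; the grasp point (between the pads) lies env.pinch_z behind it (env.pinch_z is the distance from the TCP to the grasp point, in m); z points along the fingers, y is the line along which they close (so a half turn about z gives the same grasp; the last joint's range is limited). The gripper opens to 85 mm and grips with 20 to 120 N. Pads are 22 mm wide; open, the fingers measure 114 mm over their backs; the gripper's body (76 mm by 85 mm) begins 54 mm behind the grasp point. The pads swing forward as they close: fully open they stand 13 mm farther back than shut.
Start: joints at [1.197, 0.313, 0.046, 1.304, 0, 1.431], TCP at [0.133, 0.559, 0.231] pointing down, gripper open.
Joint ranges: [-2.76, 2.76], [-0.86, 1.69], [-1.03, 1.26], [-2.2, 2.34], [-1.47, 1.5], [-3.14, 3.14]. Speed limits (rad/s): [2.57, 2.57, 3.14, 3.14, 3.14, 3.14].

### API

Orientations are given as a unit quaternion [w, x, y, z].
In Python, from workcell import env, eyes gives the robot as it stands.
- The arm moves only by the shell command python3 -m jog 'ROWS' [FORCE]. ROWS is JSON, one flat list of numbers, 7 for each row, row after row: the shift along the world's x, y, z as a fraction of full scale, then the turn, a rotation vector about the world's x, y, z as a fraction of full scale, then the opening, from -1 (shut) to 1 (fully open), so that 0 is half open. A call has 1 to 12 rows; each row is the pose to reach, as a shift and turn from the pose commanded when the call began, turning the shorter way round; what a row does not reach only later rows make up. Full scale, the value 1, is 20 cm for a shift and pi rad for a turn. A row lasts 1/12 s, in which the tool goes at most 41.7 mm and 7.16 degrees, less where a joint would pass 70% of its speed; a pose out of reach is approached as far as the arm can. A call with a number of a shift or a turn outside -1 to 1 is refused whole. A call with a gripper value outside its range is refused whole. The fingers move at their own pace and stop on an object; FORCE is the grip in N (left out, the last holds). Time passes only in rows, so rows that repeat a pose let the fingers close. It gives the time, the measured TCP pose, the force, the opening and the grip force at its end, in the units of the state.
- env.get_state(): the state, without advancing time (a new reading comes with each control period).
- eyes.read_camera(name): name is "side" or "top" or "wrist"; returns (picture, depth): 480x640x3 uint8, red, green, blue; 480x640 float32, m along the optical axis (not along the pixel's ray), 0 where there is no reading.
- eyes.calibration(name): a dict with "fx", "fy", "cx", "cy" (pixels), "R" (3x3) and "t" (3): a world point X has camera coordinates R X + t; the wrist camera has in their place "tool_from_camera" (4x4, takes a point from camera to tool coordinates, whose origin is the TCP and whose axes are the flange's). Camera axes: x right, y down, z forward; pixel columns grow to the right and rows downward; lengths in m; the calibration is good to about 2 mm. A picture is of the moment at which its call begins: read the wrist's pose just before it. calibration takes no time and is no camera call.
- env.hand_in(): hands the job in; it is judged then, once.
The state is a dict: "clock": time; "joint_pos": joint angles; "qvel": joint speeds; "tau": joint torques, N m; "tcp_pos": TCP position; "orientation": TCP orientation; "wrist_force": force on the tool from outside, world axes, zero at the start; "ft_torque": the same for the moment, N m; "finger_gap": finger opening in m; "grip_force": force on a finger pad.
Only numpy, scipy, OpenCV 4.12 (cv2) and the standard library are available. Lean on these libraries where they do the work, as an engineer would, in place of code of your own. Each camera call takes 0.05 s, during which the arm holds its last target. There are 200 camera calls.

## Working session

There is one attempt and no reset: what is moved stays moved. The work goes in short steps, Python scripts to look and compute and a shell command to move; the robot and the scene stay as the last step left them, time stands still between calls to the robot, and variables do not carry over. Pictures are saved under pics/ and viewed, at most 10 in all, crops included, and the job is handed in when it is done.

```bash
mkdir -p pics; ls; python3 - <<'E'
from workcell import env, eyes
import cv2, numpy as np
for n in ("top","side"):
    p,d=eyes.read_camera(n); cv2.imwrite(f"pics/{n}0.png",p[:,:,::-1]); np.savez(f"pics/{n}0.npz",p=p,d=d)
    c=eyes.calibration(n); print(n,{k:np.round(v,3).tolist() for k,v in c.items()})
s=env.get_state(); print(s, env.pinch_z)
E
```

```text
pics
top {'fx': 583.927, 'fy': 583.927, 'cx': 305.978, 'cy': 233.564, 'R': [[0.12, -0.993, 0.002], [-0.969, -0.118, -0.216], [0.214, 0.024, -0.976]], 't': [0.163, 0.576, 0.933]}
side {'fx': 538.16, 'fy': 538.16, 'cx': 316.504, 'cy': 245.463, 'R': [[0.965, -0.262, 0.008], [-0.165, -0.632, -0.757], [0.204, 0.73, -0.653]], 't': [-0.452, 0.275, 0.71]}
{'clock': 0.1, 'joint_pos': array([1.19743213e+00, 3.13987243e-01, 4.51349952e-02, 1.30359621e+00,
       2.45252623e-05, 1.43118751e+00]), 'qvel': array([2.18057986e-05, 4.84021088e-04, 3.09422064e-03, 1.61098456e-03,
       1.45075705e-03, 4.92727511e-05]), 'tau': array([ 1.92934822e-03, -4.81727314e+01,  2.99242580e+01,  1.27888739e-02,
       -1.47670089e-04, -8.74987421e-06]), 'tcp_pos': array([0.13303668, 0.55895434, 0.23048013]), 'orientation': array([-2.21420561e-04,  1.16611743e-01,  9.93177234e-01, -7.95931187e-04]), 'wrist_force': array([ 0.32943623, -0.35966494, -0.41141427]), 'ft_torque': array([-0.02409328, -0.03347687, -0.02617434]), 'grip_force': 0.0, 'finger_gap': 0.08552219060137514} 0.0187
```

View pics/top0.png

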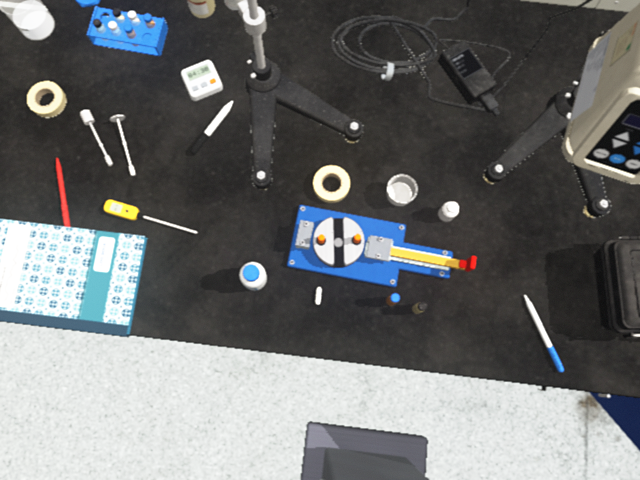

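View pics/side0.png

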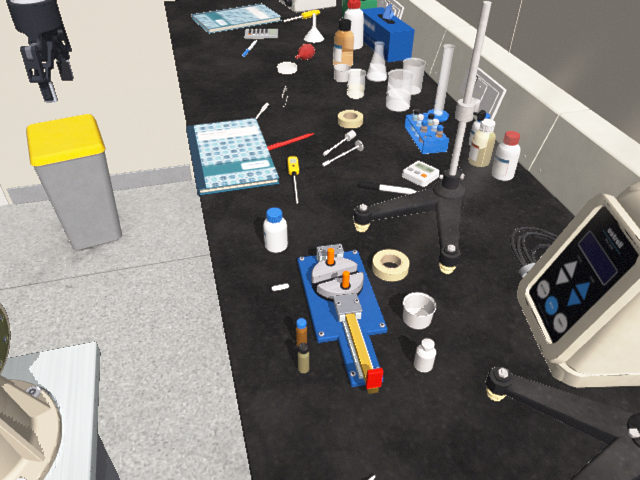

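The top view shows the pegs at (321,240) and (357,239), with the slot across the bar line. The tab is at (470,262), and the lock's +y runs to image left. The side view shows the two vials near the tail on the robot's side, with the cup and weight on the far side.

```bash
cat > h.py <<'E'
import numpy as np, cv2
from workcell import env, eyes
def cloud(n,p,d):
    c=eyes.calibration(n); v,u=np.mgrid[0:480,0:640]
    X=np.dstack([(u-c["cx"])/c["fx"]*d,(v-c["cy"])/c["fy"]*d,d])
    return (X-c["t"])@np.asarray(c["R"])      # R^T (X-t)
def mask(p,name):
    h=cv2.cvtColor(p,cv2.COLOR_RGB2HSV); H,S,V=[h[...,i].astype(int) for i in range(3)]
    return {"orange":(H>=8)&(H<=18)&(S>190)&(V>120),"red":((H<5)|(H>175))&(S>190)&(V>90),
     "blue":(H>102)&(H<118)&(S>180)&(V>80),"brass":(H>=19)&(H<=28)&(S>120)&(V>120)}[name]
def blobs(m,amin=8):
    n,l,s,c=cv2.connectedComponentsWithStats(m.astype(np.uint8)); return [(l==i) for i in range(1,n) if s[i,4]>=amin]
def ray(n,uv,z):
    c=eyes.calibration(n);R=np.asarray(c["R"]);t=np.asarray(c["t"])
    o=-R.T@t; d=R.T@np.array([(uv[0]-c["cx"])/c["fx"],(uv[1]-c["cy"])/c["fy"],1]); return o+d*(z-o[2])/d[2]
E
python3 - <<'E'
from h import *
np.set_printoptions(precision=4,suppress=True)
for n in ("top","side"):
    f=np.load(f"pics/{n}0.npz");p,d=f["p"],f["d"];W=cloud(n,p,d);ok=d>0
    print(n)
    for col in("orange","red","blue","brass"):
        for b in blobs(mask(p,col)&ok,15):
            w=W[b]
            if not(0.25<np.median(w[:,0])<0.75 and -.5<np.median(w[:,1])<.3):continue
            zt=np.percentile(w[:,2],95);top=w[w[:,2]>zt-.006]
            v,u=np.where(b)
            print(col,b.sum(),"px",(u.mean().round(1),v.mean().round(1)),"med",np.median(w,0),"ztop",zt.round(4),"topmean",top.mean(0),"topmin",top.min(0),"topmax",top.max(0))
    # obstacles: anything 15mm+ above table near lock
    reg=ok&(W[...,0]>.3)&(W[...,0]<.7)&(W[...,1]>-.35)&(W[...,1]<.2)&(W[...,2]>.012)
    for b in blobs(reg,20):
        w=W[b];v,u=np.where(b);print("obj",b.sum(),(int(u.mean()),int(v.mean())),np.percentile(w,2,0),np.percentile(w,98,0))
    if n=="top":
        b=max(blobs(mask(p,"blue")&ok&(W[...,0]<.6)&(W[...,1]<.1)),key=lambda b:b.sum());print("plate z",np.median(W[b][:,2]))
cr=lambda n,x,y,w,h,s:cv2.resize(np.load(f"pics/{n}0.npz")["p"][y:y+h,x:x+w,::-1],None,fx=s,fy=s,interpolation=cv2.INTER_CUBIC)
cv2.imwrite("pics/c1.png",cr("top",280,170,200,150,4))
E
```

```text
top
orange 20 px (np.float64(320.8), np.float64(240.2)) med [0.5446 0.2037 0.0561] ztop 0.0651 topmean [0.545  0.206  0.0634] topmin [0.5429 0.2006 0.0601] topmax [0.5482 0.2094 0.0654]
orange 19 px (np.float64(356.3), np.float64(239.3)) med [0.5527 0.1443 0.06  ] ztop 0.0688 topmean [0.5541 0.1455 0.0657] topmin [0.5519 0.1418 0.0628] topmax [0.5577 0.149  0.0698]
red 167 px (np.float64(468.5), np.float64(263.2)) med [ 0.5362 -0.0499  0.0532] ztop 0.0681 topmean [ 0.536  -0.0526  0.0662] topmin [ 0.5256 -0.0582  0.0621] topmax [ 0.547  -0.0482  0.0711]
blue 40 px (np.float64(636.4), np.float64(149.5)) med [ 0.6598 -0.1904  0.3158] ztop 0.321 topmean [ 0.6605 -0.1891  0.3184] topmin [ 0.658  -0.1935  0.3152] topmax [ 0.6627 -0.1851  0.3239]
blue 75 px (np.float64(616.7), np.float64(158.3)) med [ 0.6545 -0.1766  0.2927] ztop 0.2985 topmean [ 0.6555 -0.1766  0.2961] topmin [ 0.6509 -0.1854  0.2927] topmax [ 0.6578 -0.1672  0.3007]
blue 3011 px (np.float64(359.0), np.float64(251.9)) med [0.5235 0.1213 0.0109] ztop 0.0139 topmean [0.5418 0.1339 0.011 ] topmin [ 0.4874 -0.0114  0.0079] to
[... 4844 characters left out ...]
471  0.2489] [ 0.6947 -0.1353  0.3936]
obj 3757 (347, 312) [ 0.512  -0.0598  0.0124] [0.5894 0.1975 0.066 ]
obj 374 (392, 267) [0.6288 0.1628 0.0128] [0.6913 0.1993 0.0203]
obj 655 (418, 307) [0.6349 0.0447 0.0128] [0.6837 0.0945 0.0365]
obj 25 (324, 316) [0.4983 0.0958 0.0121] [0.5169 0.1117 0.0141]
obj 505 (302, 343) [0.4455 0.012  0.0139] [0.4685 0.071  0.0549]
obj 33 (381, 324) [0.5894 0.055  0.0121] [0.5994 0.0729 0.0155]
obj 25 (321, 333) [0.4902 0.064  0.0121] [0.5021 0.0747 0.0157]
obj 468 (425, 353) [ 0.618  -0.0336  0.0138] [ 0.6436 -0.0113  0.0543]
obj 20 (345, 354) [0.5169 0.0115 0.0121] [0.5251 0.0264 0.0141]
obj 192 (490, 383) [ 0.6937 -0.1067  0.0138] [ 0.6997 -0.0835  0.0455]
```

View pics/c1.png

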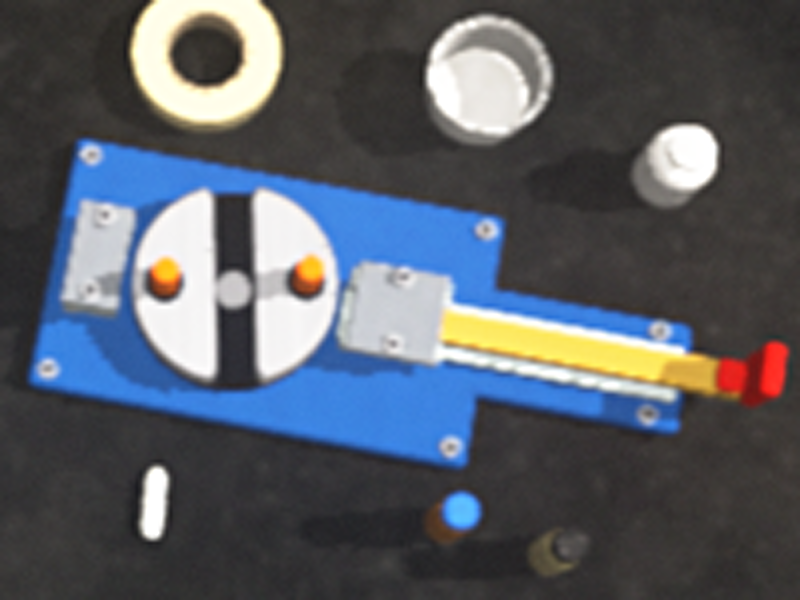

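The crop confirms the slot lies across the bar line. The pegs are at crop pixels (165,270) and (312,268), the tab is at (772,370), and the vials are at (460,512) and (568,545). This gives the axis at about (0.553, 0.172), lock yaw about -0.078 and disc angle q about 1.79, so turning it +1.36 to pi is the short way. I'll push peg_a towards the robot with the closed fist, in a straight line along a chord.

```bash
python3 -m jog '[0.9,-0.7,0,0,0,0.166,-1, 0.9,-0.7,0,0,0,0.166,-1, 0.9,-0.7,0,0,0,0.166,-1, 0.9,-0.7,0,0,0,0.166,-1, 0.9,-0.7,0,0,0,0.166,-1, 0.9,-0.7,0,0,0,0.166,-1, 0.9,-0.7,0,0,0,0.166,-1]' 20
python3 -m jog '[0.9,-0.7,0,0,0,0.166,-1, 0.9,-0.7,0,0,0,0.166,-1, 0.9,-0.7,0,0,0,0.166,-1, 0.9,-0.7,0,0,0,0.166,-1, 0.9,-0.7,0,0,0,0.166,-1, 0.9,-0.7,0,0,0,0.166,-1, 0.9,-0.7,0,0,0,0.166,-1]'
python3 -m jog '[0.365,-0.27,-0.4,0,0,0,-1, 0.365,-0.27,-0.4,0,0,0,-1, 0.365,-0.27,-0.4,0,0,0,-1, 0.365,-0.27,-0.4,0,0,0,-1]'
python3 - <<'E'
from h import *
s=env.get_state(); print(s["tcp_pos"],s["orientation"],s["joint_pos"],s["finger_gap"])
p,d=eyes.read_camera("side"); cv2.imwrite("pics/s1.png",cv2.resize(p[180:420,220:540,::-1],None,fx=2.5,fy=2.5))
E
```

```text
clock: 0.68
tcp_pos: [0.3174, 0.416, 0.2309]
orientation: [0.0, -0.14, 0.99, -0.001]
wrist_force: [-0.2, 0.2, -0.2]
finger_gap: 0.0008
grip_force: 0.0
clock: 1.27
tcp_pos: [0.4978, 0.2757, 0.2304]
orientation: [0.0, -0.391, 0.92, -0.001]
wrist_force: [0.1, 1.3, -0.2]
finger_gap: -0.0001
grip_force: 0.0
clock: 1.6
tcp_pos: [0.5666, 0.222, 0.145]
orientation: [-0.004, -0.392, 0.92, -0.0]
wrist_force: [-0.0, 0.4, -0.4]
finger_gap: -0.0002
grip_force: 0.0
[0.56658628 0.22202916 0.14500324] [-3.68373716e-03 -3.91632927e-01  9.20114167e-01 -2.06806753e-05] [ 0.24224017  0.41984828 -0.01219385  1.1460208  -0.00121582 -0.56257241] -0.0001764832206454571
```

View pics/s1.png

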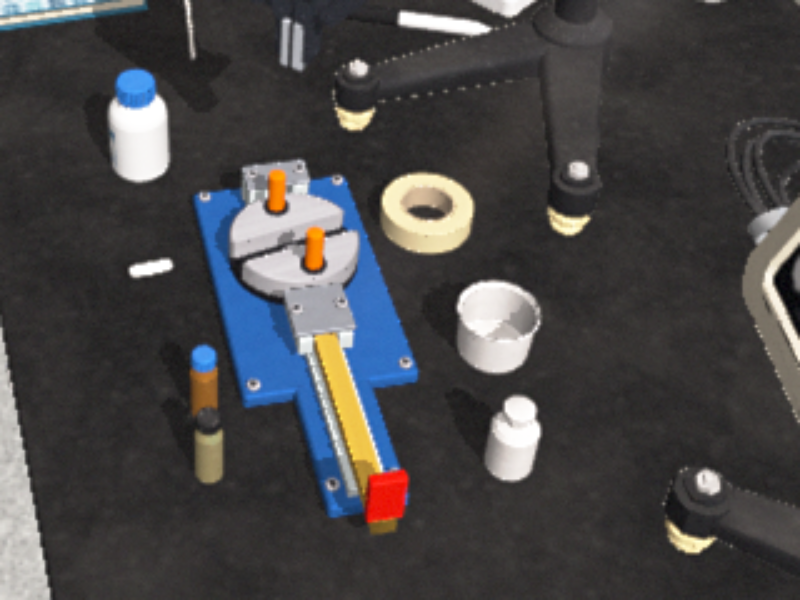

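The side view shows the fist (crop 292,45) above the keeper side of the disc, with the bystanders untouched. Next I'll descend and push along the chord.

```bash
python3 -m jog '[0,0,-0.17,0,0,0,-1, 0,0,-0.34,0,0,0,-1, 0,0,-0.5,0,0,0,-1, 0,0,-0.5,0,0,0,-1, 0,0,-0.5,0,0,0,-1]' && python3 -m jog '[-0.02,-0.02,0,0,0,0,-1, -0.04,-0.04,0,0,0,0,-1, -0.055,-0.058,0,0,0,0,-1, -0.07,-0.074,0,0,0,0,-1, -0.085,-0.09,0,0,0,0,-1, -0.1,-0.105,0,0,0,0,-1, -0.115,-0.12,0,0,0,0,-1, -0.13,-0.136,0,0,0,0,-1, -0.145,-0.151,0,0,0,0,-1, -0.16,-0.167,0,0,0,0,-1, -0.16,-0.167,0,0,0,0,-1, -0.16,-0.167,0,0,0,0,-1]'
cat > q.py <<'E'
from h import *
import sys
tag=sys.argv[1]
np.set_printoptions(precision=4,suppress=True)
for n in ("top","side"):
    p,d=eyes.read_camera(n);W=cloud(n,p,d)
    cv2.imwrite(f"pics/{n}_{tag}.png",p[...,::-1])
    m=(mask(p,"orange")|mask(p,"brass"))&(d>0)&(W[...,2]>.042)&(abs(W[...,0]-.55)<.06)&(abs(W[...,1]-.17)<.06)
    P=[W[b][W[b][:,2]>.058].mean(0) for b in blobs(m,5)]
    print(n,*P)
    if len(P)==2:
        v=P[1]-P[0]; print("mid",(P[0]+P[1])/2,"slot err mod pi",(np.arctan2(v[1],v[0])+.078+np.pi/2)%np.pi-np.pi/2)
    b=max(blobs(mask(p,"red")&(abs(W[...,0]-.54)<.05)&(d>0)&(W[...,2]>.03)),key=lambda b:b.sum());w=W[b];print("tab y pct",np.percentile(w[:,1],[5,50,95]),"x",w[:,0].mean())
print(env.get_state()["clock"])
E
python3 q.py a
```

```text
clock: 2.07
tcp_pos: [0.564, 0.226, 0.0507]
orientation: [-0.002, -0.394, 0.919, 0.001]
wrist_force: [0.0, -0.6, 0.4]
finger_gap: -0.0001
grip_force: 0.0
clock: 3.07
tcp_pos: [0.5357, 0.192, 0.0532]
orientation: [0.002, -0.393, 0.919, -0.0]
wrist_force: [2.4, 2.2, 2.5]
finger_gap: -0.0002
grip_force: 1.6
top
tab y pct [-0.0558 -0.0496 -0.0406] x 0.5357964842236121
side [0.5218 0.1782 0.063 ] [0.5813 0.1614 0.0635]
mid [0.5516 0.1698 0.0632] slot err mod pi -0.1977504092483391
tab y pct [-0.0604 -0.059  -0.0549] x 0.5344763533497012
3.1667
```

```bash
python3 -m jog '[-0.006,-0.006,0,0,0,0,-1, -0.012,-0.012,0,0,0,0,-1, -0.018,-0.018,0,0,0,0,-1, -0.018,-0.018,0,0,0,0,-1, -0.018,-0.018,0,0,0,0,-1]'; python3 q.py b
```

```text
clock: 3.58
tcp_pos: [0.5328, 0.1883, 0.052]
orientation: [0.002, -0.393, 0.919, -0.001]
wrist_force: [6.1, 2.3, 2.6]
finger_gap: -0.0001
grip_force: 2.6
top
tab y pct [-0.0555 -0.0496 -0.0406] x 0.5359614370853709
side [0.582  0.1675 0.0628] [0.5204 0.1723 0.0633]
mid [0.5512 0.1699 0.0631] slot err mod pi 0.0009821531728722022
tab y pct [-0.0606 -0.059  -0.0545] x 0.5343977767486994
3.6833
```

```bash
python3 -m jog '[0.04,0.04,0,0,0,0,-1, 0.08,0.08,0,0,0,0,-1, 0.08,0.08,0.15,0,0,0,-1, 0.08,0.08,0.3,0,0,0,-1, 0.08,0.08,0.5,0,0,0,-1, 0.08,0.08,0.5,0,0,0,-1, 0.08,0.08,0.5,0,0,0,-1]'
python3 -m jog '[-0.04,-0.74,0,0,0,0.11,-1, -0.04,-0.74,0,0,0,0.11,-1, -0.04,-0.74,0,0,0,0.11,-1, -0.04,-0.74,0,0,0,0.11,-1, -0.04,-0.74,0,0,0,0.11,-1, -0.04,-0.74,0,0,0,0.11,-1]'
python3 -m jog '[-0.04,-0.74,0,0,0,0.11,-1, -0.04,-0.74,0,0,0,0.11,-1, -0.04,-0.74,0,0,0,0.11,-1, -0.04,-0.74,0,0,0,0.11,-1, -0.04,-0.74,0,0,0,0.11,-1, -0.04,-0.74,0,0,0,0.11,-1, -0.04,-0.74,0,0,0,0.11,-1]'
python3 q.py c; python3 - <<'E'
from h import *
p=cv2.imread("pics/top_c.png"); cv2.imwrite("pics/c2.png",cv2.resize(p[170:320,280:480],None,fx=4,fy=4,interpolation=cv2.INTER_CUBIC))
f=np.load("pics/top0.npz");W=cloud("top",f["p"],f["d"])
b=max(blobs(mask(f["p"],"brass")),key=lambda b:b.sum());w=W[b];w=w[w[:,2]>.028][:,:2];l=cv2.fitLine(w.astype(np.float32),cv2.DIST_HUBER,0,.01,.01).ravel();print("bar",l,np.arctan(l[0]/l[1]))
b=max(blobs(mask(f["p"],"blue")),key=lambda b:b.sum());h=cv2.convexHull(W[b][:,:2].astype(np.float32)*1000);print(cv2.approxPolyDP(h,6,True).reshape(-1,2))
E
```

```text
clock: 4.27
tcp_pos: [0.5472, 0.2042, 0.1531]
orientation: [0.001, -0.394, 0.919, -0.001]
wrist_force: [0.3, 0.5, -0.4]
finger_gap: 0.0001
grip_force: 0.0
clock: 4.77
tcp_pos: [0.5366, 0.0546, 0.1493]
orientation: [-0.002, -0.544, 0.839, 0.001]
wrist_force: [-0.3, 0.0, -0.1]
finger_gap: 0.0001
grip_force: 0.0
clock: 5.35
tcp_pos: [0.5299, -0.0904, 0.1503]
orientation: [-0.0, -0.682, 0.732, 0.001]
wrist_force: [-0.7, 0.4, 0.3]
finger_gap: 0.0
grip_force: 0.0
top [0.5828 0.1717 0.064 ] [0.5211 0.1764 0.0644]
mid [0.5519 0.174  0.0642] slot err mod pi 0.0008032030540228163
tab y pct [-0.056  -0.0496 -0.041 ] x 0.5357298051789642
side [0.5822 0.1675 0.0636] [0.5203 0.1719 0.0631]
mid [0.5513 0.1697 0.0634] slot err mod pi 0.007259500410292219
tab y pct [-0.0606 -0.0589 -0.0546] x 0.5343928748021226
5.45
bar [0.0682954  0.99766517 0.5410483  0.02025569] 0.068348594
[[562.3394   -11.155943]
 [602.13513   71.200836]
 [614.549    237.87006 ]
 [604.5765   249.42445 ]
 [504.2135   258.52078 ]
 [338.42416  207.06302 ]
 [516.81024   -9.111772]]
```

View pics/c2.png

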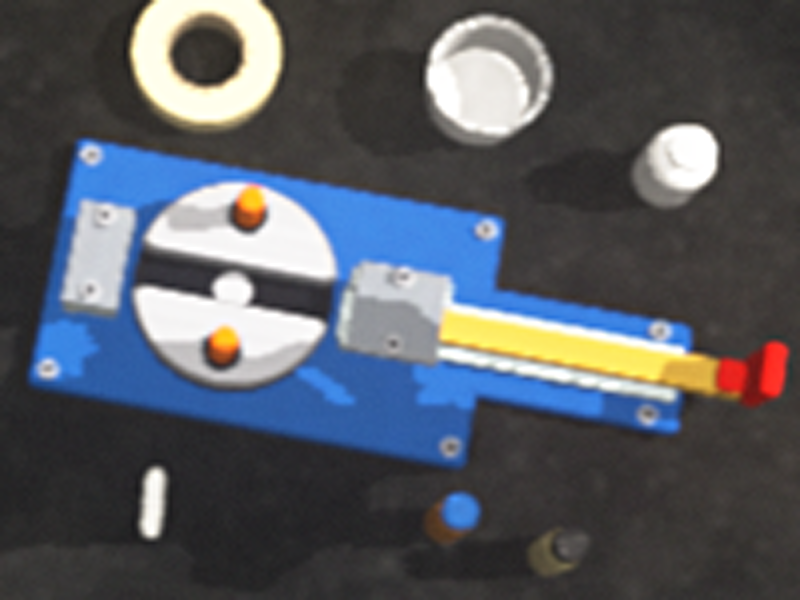

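The view shows the slot in line with the bar (the dark band from (140,270) to (330,300)), and nothing else has moved. Next I'll descend behind the tab and push.

```bash
python3 -m jog '[0.013,0,-0.18,0,0,0,-1, 0.013,0,-0.36,0,0,0,-1, 0.013,0,-0.48,0,0,0,-1, 0.013,0,-0.54,0,0,0,-1, 0.013,0,-0.54,0,0,0,-1, 0.013,0,-0.54,0,0,0,-1]' && python3 -m jog '[0.003,0.04,0,0,0,0,-1, 0.006,0.08,0,0,0,0,-1, 0.009,0.12,0,0,0,0,-1, 0.012,0.16,0,0,0,0,-1, 0.015,0.2,0,0,0,0,-1, 0.018,0.24,0,0,0,0,-1, 0.021,0.28,0,0,0,0,-1, 0.024,0.32,0,0,0,0,-1, 0.027,0.36,0,0,0,0,-1, 0.03,0.4,0,0,0,0,-1, 0.033,0.44,0,0,0,0,-1, 0.033,0.44,0,0,0,0,-1]'; python3 q.py d
```

```text
clock: 5.95
tcp_pos: [0.5327, -0.09, 0.0428]
orientation: [-0.0, -0.683, 0.731, 0.001]
wrist_force: [-0.2, -0.6, 0.9]
finger_gap: 0.0003
grip_force: 0.0
clock: 6.95
tcp_pos: [0.5395, -0.0017, 0.0431]
orientation: [0.0, -0.682, 0.731, 0.001]
wrist_force: [-0.5, -0.6, 0.3]
finger_gap: 0.0001
grip_force: 0.0
top [0.5824 0.1716 0.0642] [0.521  0.1764 0.0648]
mid [0.5517 0.174  0.0645] slot err mod pi -0.0009781191676783152
tab y pct [0.0134 0.02   0.0298] x 0.5386026124061982
side [0.5202 0.1721 0.0633]Traceback (most recent call last):
  File "q.py", line 13, in <module>
    b=max(blobs(mask(p,"red")&(abs(W[...,0]-.54)<.05)&(d>0)&(W[...,2]>.03)),key=lambda b:b.sum());w=W[b];print("tab y pct",np.percentile(w[:,1],[5,50,95]),"x",w[:,0].mean())
ValueError: max() iterable argument is empty
```

The tab has moved 70 mm with about 54 mm left, and there's no jam.

```bash
python3 -m jog '[0.003,0.04,0,0,0,0,-1, 0.006,0.08,0,0,0,0,-1, 0.009,0.12,0,0,0,0,-1, 0.012,0.16,0,0,0,0,-1, 0.014,0.19,0,0,0,0,-1, 0.017,0.22,0,0,0,0,-1, 0.018,0.24,0,0,0,0,-1, 0.018,0.24,0,0,0,0,-1]'; python3 -m jog '[0.001,0.01,0,0,0,0,-1, 0.002,0.02,0,0,0,0,-1, 0.003,0.03,0,0,0,0,-1, 0.003,0.03,0,0,0,0,-1]'
```

```text
clock: 7.72
tcp_pos: [0.5435, 0.0455, 0.0434]
orientation: [0.0, -0.682, 0.731, 0.0]
wrist_force: [0.1, -0.3, 0.1]
finger_gap: -0.0
grip_force: 0.0
clock: 8.05
tcp_pos: [0.544, 0.0506, 0.0432]
orientation: [0.0, -0.682, 0.732, 0.0]
wrist_force: [0.0, -0.0, 0.2]
finger_gap: 0.0002
grip_force: 0.1
```

```bash
python3 -m jog '[0,0.01,0,0,0,0,-1, 0,0.01,0,0,0,0,-1, 0,0.01,0,0,0,0,-1]'; python3 -m jog '[0,0.01,0,0,0,0,-1, 0,0.01,0,0,0,0,-1, 0,0.01,0,0,0,0,-1]';python3 -m jog '[0,0.01,0,0,0,0,-1, 0,0.01,0,0,0,0,-1, 0,0.01,0,0,0,0,-1]'
```

```text
clock: 8.3
tcp_pos: [0.544, 0.0525, 0.0433]
orientation: [0.0, -0.682, 0.732, 0.0]
wrist_force: [0.2, 0.9, -0.5]
finger_gap: -0.0001
grip_force: 0.1
clock: 8.55
tcp_pos: [0.544, 0.0539, 0.0433]
orientation: [-0.0, -0.682, 0.732, -0.0]
wrist_force: [-0.5, -3.9, 0.2]
finger_gap: 0.0001
grip_force: 2.0
clock: 8.8
tcp_pos: [0.544, 0.054, 0.0434]
orientation: [-0.002, -0.681, 0.732, -0.002]
wrist_force: [-0.6, -9.6, 0.4]
finger_gap: 0.0001
grip_force: 5.3
```

It has stopped where the home position was predicted (0.053), and the force is rising. I'll give one more nudge to confirm, then retreat.

```bash
python3 -m jog '[0,0.01,0,0,0,0,-1, 0,0.01,0,0,0,0,-1, 0,0.01,0,0,0,0,-1]'; python3 -m jog '[-0.005,-0.08,0,0,0,0,-1, -0.015,-0.2,0,0,0,0,-1, -0.022,-0.3,0,0,0,0,-1, -0.022,-0.3,0.15,0,0,0,-1, -0.022,-0.3,0.4,0,0,0,-1, -0.022,-0.3,0.7,0,0,0,-1, -0.022,-0.3,0.7,0,0,0,-1, -0.022,-0.3,0.7,0,0,0,-1]'; python3 -m jog '[-0.5,-0.3,0.2,0,0,0,-1, -0.5,-0.3,0.2,0,0,0,-1, -0.5,-0.3,0.2,0,0,0,-1, -0.5,-0.3,0.2,0,0,0,-1, -0.5,-0.3,0.2,0,0,0,-1, -0.5,-0.3,0.2,0,0,0,-1]'; python3 q.py e;  python3 - <<'E'
from h import *
p=cv2.imread("pics/top_e.png"); s=cv2.imread("pics/side_e.png")
f=lambda a:cv2.resize(a,(400,300),interpolation=cv2.INTER_CUBIC)
cv2.imwrite("pics/c3.png",np.hstack([f(p[170:320,280:480]),f(s[200:410,260:540])]))
E
```

```text
clock: 9.05
tcp_pos: [0.5441, 0.0541, 0.0436]
orientation: [-0.003, -0.681, 0.733, -0.003]
wrist_force: [-1.6, -16.9, 0.8]
finger_gap: 0.0003
grip_force: 8.5
clock: 9.72
tcp_pos: [0.5435, -0.0016, 0.1902]
orientation: [0.004, -0.682, 0.731, -0.004]
wrist_force: [0.3, 0.5, 0.9]
finger_gap: 0.0001
grip_force: 0.0
clock: 10.22
tcp_pos: [0.44, -0.0615, 0.2233]
orientation: [0.001, -0.682, 0.732, -0.0]
wrist_force: [0.2, -0.7, 0.1]
finger_gap: -0.0002
grip_force: 0.0
top [0.5828 0.1716 0.0641] [0.5209 0.1764 0.0647]
mid [0.5518 0.174  0.0644] slot err mod pi -6.619690516629362e-05
tab y pct [0.069  0.0718 0.0747] x 0.5437839504860343
side [0.5857 0.1644 0.0586]
tab y pct [0.0636 0.0655 0.0695] x 0.5426595311019572
10.3167
```

View pics/c3.png

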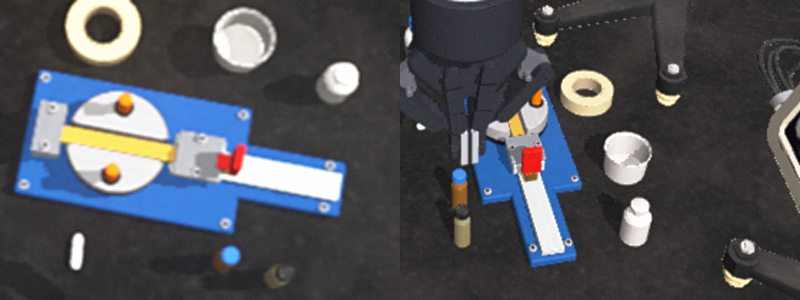

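The left half shows the bar through the disc and into the keeper (its nose meets it at (62,135)), with the tab at (235,160) next to the guide. The bystanders are where they started. The tab moved 124 mm in total, as expected, and the arm is clear at z = 0.22.

```bash
python3 -c "
from workcell import env
print(env.hand_in())"
```

```text
the job is handed in; nothing more can be done
None
```

The rotary stage is locked and handed in at about 10.3 s: the disc was turned into line, the bar was pushed home against the stop (17 N, no further movement), and the arm finished clear with the bystanders where they were.

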